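# Sort bolt and nut into the parts tray and slide it home in the rack

### The job

Put the loose bolt and the loose nut into the parts tray, the bolt in with the tray's bolt and the nut in with its nut. Then slide the loaded tray nose first into the slot of the rack and push gently until it has ridden over the spring catch and stands fully home against the stop inside; the stop can be set at different depths, so feel for it rather than ramming the tray.

Things in the scene. Friction and masses are not known exactly. Their poses are not given: they have to be found in the camera images.
- tray: Open plain steel parts tray, 150 (x, nose at +x) x 128 (y) mm, 0.4 kg; origin at the centre of its underside. Floor 4 mm; side and nose walls 4 thick, 20 high; front wall (outer face x = -75) 5 thick, 32 high. A divider along y = 0, 8 wide and 12 high, makes two compartments 141 x 56 mm inside, centred at y = +32 and -32.
- tray_tab (a point): Middle of the top of the tray's upright lifting tab, 40 (tray x) x 12 (tray y) mm, 60 mm above the tray's underside, at the tray's centre.
- tray_bump (a point): Top of a round bump on the divider, 12 mm wide, 18 mm above the tray's underside and 22 mm behind the nose, over which the rack's spring roller rides. The middle 44 mm of the nose wall is only 12 mm high to pass under the roller.
- rack: Fixed grey steel bench rack, 309 x 180 x 172 mm; origin at bench level in the middle of the housing's front plane, +x straight into the slot. Above the slot the housing front goes on up to z = 172 (a shelf with a tin and a tape roll), so no gripper fits upright over the tray inside. The floor plate, 8 mm thick, projects 131 mm in front as a landing.
- slot_mouth (a point): Middle of the slot's mouth, on the floor plate (z = 8) at the housing's front plane; axes as the rack's. The slot is 133 mm wide and 74 mm high, 174 deep. Two rails on the landing, tops 28 mm above this point, narrow from 164 mm apart at their front ends (x = -131) to 133 at the mouth.
- catch (a joint): Lift (m) of a spring roller that hangs in the slot before the stop: 0 free, 0.0045 on top of the tray's bump, about 0.002 behind it with the tray home; riding over takes some 6 to 18 N. The stop behind it holds the tray's front wall flush with the housing front or up to 10 mm proud of it (tray origin x 65 to 75 in the rack frame): where exactly is unknown.
- tray_bolt: Large bright hex bolt, 29 x 61 x 26 mm, lying in one of the tray's compartments (which one varies) as the mark of its kind; origin at the centre of its underside, shank along its y axis.
- tray_nut: Small bright hex nut, 19 x 22 x 10 mm, lying in the tray's other compartment; origin at the centre of its underside.
- loose_bolt: Small rusty hex bolt, 18 x 45 x 16 mm, lying on the bench; origin at the centre of its underside, shank (10 mm thick) along its y axis from y = -22 to 14, head at +y.
- loose_nut: Large rusty hex nut, 24 x 27 x 13 mm, lying flat on the bench; origin at the centre of its underside, two of its flats (24 mm apart) face along its x axis.

How it is judged (in metres and radians):
On the way:
1. the loose bolt lies in the compartment of the tray's bolt and the loose nut in that of the tray's nut, with the tray still outside the slot (((y of loose_bolt in the frame of tray between 0.002 and 0.064 m and x of loose_bolt in the frame of tray between -0.072 and 0.075 m and z of loose_bolt in the frame of tray between -0.002 and 0.036 m and y of tray_bolt in the frame of tray between 0.002 and 0.064 m and x of tray_bolt in the frame of tray between -0.072 and 0.075 m and z of tray_bolt in the frame of tray between -0.002 and 0.036 m and y of loose_nut in the frame of tray between -0.064 and -0.002 m and x of loose_nut in the frame of tray between -0.072 and 0.075 m and z of loose_nut in the frame of tray between -0.002 and 0.036 m and y of tray_nut in the frame of tray between -0.064 and -0.002 m and x of tray_nut in the frame of tray between -0.072 and 0.075 m and z of tray_nut in the frame of tray between -0.002 and 0.036 m) or (y of loose_bolt in the frame of tray between -0.064 and -0.002 m and x of loose_bolt in the frame of tray between -0.072 and 0.075 m and z of loose_bolt in the frame of tray between -0.002 and 0.036 m and y of tray_bolt in the frame of tray between -0.064 and -0.002 m and x of tray_bolt in the frame of tray between -0.072 and 0.075 m and z of tray_bolt in the frame of tray between -0.002 and 0.036 m and y of loose_nut in the frame of tray between 0.002 and 0.064 m and x of loose_nut in the frame of tray between -0.072 and 0.075 m and z of loose_nut in the frame of tray between -0.002 and 0.036 m and y of tray_nut in the frame of tray between 0.002 and 0.064 m and x of tray_nut in the frame of tray between -0.072 and 0.075 m and z of tray_nut in the frame of tray between -0.002 and 0.036 m)) and x of tray in the frame of rack below -0.03 m), for 0.2 s.
At the end, for the whole second after the job is handed in: Both bolts lie in one compartment, both nuts in the other; the tray is flat and straight in the slot (0.05 rad, 4 mm across), origin at least 63.7 mm past the housing front, the roller dropped behind its bump (catch 0.9 to 3.3 mm), at rest (((y of loose_bolt in the frame of tray between 0.002 and 0.064 m and x of loose_bolt in the frame of tray between -0.072 and 0.075 m and z of loose_bolt in the frame of tray between -0.002 and 0.036 m and y of tray_bolt in the frame of tray between 0.002 and 0.064 m and x of tray_bolt in the frame of tray between -0.072 and 0.075 m and z of tray_bolt in the frame of tray between -0.002 and 0.036 m and y of loose_nut in the frame of tray between -0.064 and -0.002 m and x of loose_nut in the frame of tray between -0.072 and 0.075 m and z of loose_nut in the frame of tray between -0.002 and 0.036 m and y of tray_nut in the frame of tray between -0.064 and -0.002 m and x of tray_nut in the frame of tray between -0.072 and 0.075 m and z of tray_nut in the frame of tray between -0.002 and 0.036 m) or (y of loose_bolt in the frame of tray between -0.064 and -0.002 m and x of loose_bolt in the frame of tray between -0.072 and 0.075 m and z of loose_bolt in the frame of tray between -0.002 and 0.036 m and y of tray_bolt in the frame of tray between -0.064 and -0.002 m and x of tray_bolt in the frame of tray between -0.072 and 0.075 m and z of tray_bolt in the frame of tray between -0.002 and 0.036 m and y of loose_nut in the frame of tray between 0.002 and 0.064 m and x of loose_nut in the frame of tray between -0.072 and 0.075 m and z of loose_nut in the frame of tray between -0.002 and 0.036 m and y of tray_nut in the frame of tray between 0.002 and 0.064 m and x of tray_nut in the frame of tray between -0.072 and 0.075 m and z of tray_nut in the frame of tray between -0.002 and 0.036 m)) and x of tray in the frame of rack above 0.0637 m and y of tray in the frame of rack between -0.004 and 0.004 m and z of tray in the frame of rack below 0.0105 m and angle between the x axis of tray and the x axis of rack, either way round below 0.05 rad and value of joint catch between 0.0009 and 0.0033 m and linear speed of tray below 0.01 m/s); the robot touches nothing.
It fails at once if the tray, well inside the slot, is rammed against the stop or the rack (contact force over 75 N) (contact force between tray and rack above 75 N and x of tray in the frame of rack above 0.03 m).
It also fails if it takes over 72 s, if anything falls off the work surface, if the arm or the gripper's body presses on something with over 40 N, if the wrist force passes 120 N, or if a joint passes its speed limit or range.

### The arm

A 6-joint arm with a two-finger parallel gripper is mounted at the origin on a cart in front of the work surface, level with it; the furniture and walls round the work are solid. World frame = base frame: x ahead of the robot, y to its left, z up, the work surface at z = 0. Lengths are in mm, angles in rad, forces in N, time in s.
With the tool pointing down it reaches from about 400 to 825 mm from the base axis. Payload 7 kg.
Tool frame: the origin (TCP) lies at the very end of the fingers, on their centre line; the grasp point (between the pads) lies 19 mm behind it; z points along the fingers, y is the line along which they close (so a half turn about z gives the same grasp; the last joint's range is limited). The gripper opens to 88 mm and grips with 3 to 60 N. Pads are 19 mm wide; open, the fingers measure 130 mm over their backs; the gripper's body (78 mm by 193 mm) begins 47 mm behind the grasp point.
Start: joints at [1.51, 0.359, 0.012, 0, -1.224, -0.288], TCP at [230.703, 634.328, 226.561] pointing down, gripper open.
Joint ranges: [-3.07, 3.07], [-1.43, 2.12], [-1.02, 1.25], [-3.03, 1.67], [-3.05, -0], [-3.03, 3.03]. Speed limits (rad/s): [2.39, 2.39, 3.01, 3.14, 3.14, 3.14].

### API

Orientations are given as a unit quaternion [x, y, z, w].
In Python, from plant import bot gives the robot as it stands. Calls block until the motion is done:
- bot.move_ptp(position, orientation): joint-space move of the TCP to a pose.
- bot.line_to(position, velocity=150, ori=None): straight line of the TCP; ori=None keeps the orientation; velocity is the mean speed in mm/s.
- bot.move_joints(angles): joint-space move.
- bot.move_gripper(opening, force=None): finger opening in mm; force is the grip in N (None keeps the last); returns when the fingers have stopped.
- bot.pause(seconds).
- bot.solve_ik(position, orientation): joint angles nearest the present ones, or None.
- bot.read_state(): the state.
- bot.camera(name): name is "scene" or "top" or "wrist"; returns the picture (384x512x3 uint8, red, green, blue); there is no depth.
- bot.get_calibration(name): a dict with "fx", "fy", "cx", "cy" (pixels), "distortion" ([k1, k2, p1, p2, k3] as OpenCV has them; the pictures are not rectified), "view" (4x4, takes a point from world to camera coordinates); the wrist camera has in their place "T_tool_cam" (4x4, takes a point from camera to tool coordinates, whose origin is the TCP and whose axes are the flange's). Camera axes: x right, y up, looking along -z (the intrinsics and any distortion apply to the point x, -y, -z); pixel columns grow to the right and rows downward; lengths in mm; the calibration is good to about 2 mm. A picture is of the moment at which its call begins: read the wrist's pose just before it. get_calibration takes no time and is no camera call.
A pose or a line that the arm cannot do raises bot.Unreachable and nothing moves.
- bot.close_job(): hands the job in; it is judged then, once.
The state is a dict: "t": time; "joint_pos": joint angles; "qvel": joint speeds; "tau": joint torques, N m; "tcp_pos": TCP position; "eef_rot": TCP orientation; "contact_force": force on the tool from outside, world axes, zero at the start; "moment": the same for the moment, N m; "width": finger opening in mm; "finger_force": force on a finger pad.
Only numpy, scipy, OpenCV 4.12 (cv2) and the standard library are available. Lean on these libraries where they do the work, as an engineer would, in place of code of your own. Each camera call takes 0.05 s, during which the arm holds its last target. There are 200 camera calls.

## Working session

There is one attempt and no reset: what is moved stays moved. The work goes in short steps, each a Python script; the robot and the scene stay as the last script left them, time stands still between calls to the robot, and variables do not carry over. Pictures are saved under pics/ and viewed, at most 10 in all, crops included, and the job is handed in when it is done.

```bash
ls; mkdir -p pics; python3 - <<'E'
from plant import bot
import cv2,numpy as np
for n in("scene","top"):
    cv2.imwrite(f"pics/{n}0.png",cv2.resize(bot.camera(n)[:,:,::-1],(800,600),interpolation=cv2.INTER_CUBIC))
    cv2.imwrite(f"{n}0raw.png",bot.camera(n)[:,:,::-1])
    c=bot.get_calibration(n);print({k:np.round(v,3).tolist() for k,v in c.items()})
print(bot.get_calibration("wrist"));print(bot.read_state())
E
```

```text
pics
{'fx': 365.572, 'fy': 365.572, 'cx': 252.629, 'cy': 194.332, 'distortion': [-0.063, 0.0, 0.0, 0.0, 0.0], 'view': [[0.717, -0.696, -0.022, -372.072], [0.407, 0.394, 0.824, -295.849], [-0.565, -0.6, 0.566, -587.596], [0.0, 0.0, 0.0, 1.0]]}
{'fx': 478.631, 'fy': 478.631, 'cx': 248.732, 'cy': 192.132, 'distortion': [-0.152, 0.0, 0.0, 0.0, 0.0], 'view': [[-0.01, -1.0, 0.004, 25.163], [0.994, -0.01, 0.105, -553.598], [-0.105, 0.005, 0.994, -1048.732], [0.0, 0.0, 0.0, 1.0]]}
{'fx': 273.0006574646794, 'fy': 273.0006574646794, 'cx': 255.9404090041299, 'cy': 192.41075063539787, 'distortion': array([-0.06604654,  0.        ,  0.        ,  0.        ,  0.        ]), 'T_tool_cam': array([[ 3.62281541e-04,  9.68631004e-01,  2.48503212e-01,
         6.65038793e+01],
       [ 9.99999839e-01, -2.42362736e-04, -5.13158045e-04,
        -2.39855242e-01],
       [-4.36832875e-04,  2.48503357e-01, -9.68630936e-01,
        -1.59718763e+02],
       [ 0.00000000e+00,  0.00000000e+00,  0.00000000e+00,
         1.00000000e+00]])}
{'t': 0.2, 'joint_pos': array([ 1.51007231e+00,  3.59115638e-01,  1.14263460e-02, -2.12983478e-04,
       -1.22410996e+00, -2.88102994e-01]), 'qvel': array([ 1.18975762e-03, -1.70716976e-03,  3.00318480e-03,  4.31691744e-04,
       -3.28418556e-04, -7.90416411e-05]), 'tau': array([ 1.27178600e-04, -5.82551479e+01,  2.92981517e+01,  6.99278936e+00,
        8.23910348e-03, -1.30565795e-04]), 'tcp_pos': array([230.62891151, 634.0690268 , 225.98281985]), 'eef_rot': array([ 9.84822066e-01, -1.73566234e-01, -4.26030199e-05,  5.09585033e-04]), 'contact_force': array([0.38366709, 0.243727  , 0.47020386]), 'moment': array([-0.03823718,  0.01075297,  0.03181059]), 'finger_force': 0.0, 'width': 87.51140990262874}
```

View pics/scene0.png

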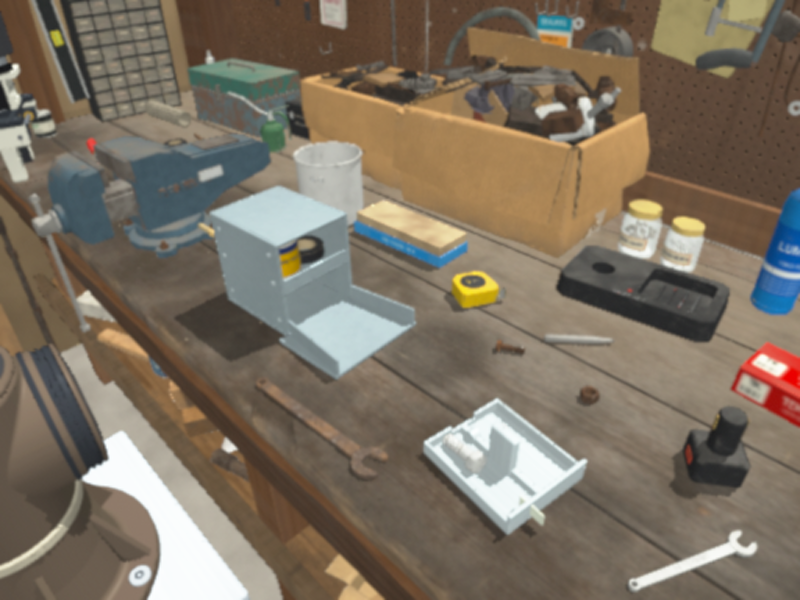

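View pics/top0.png

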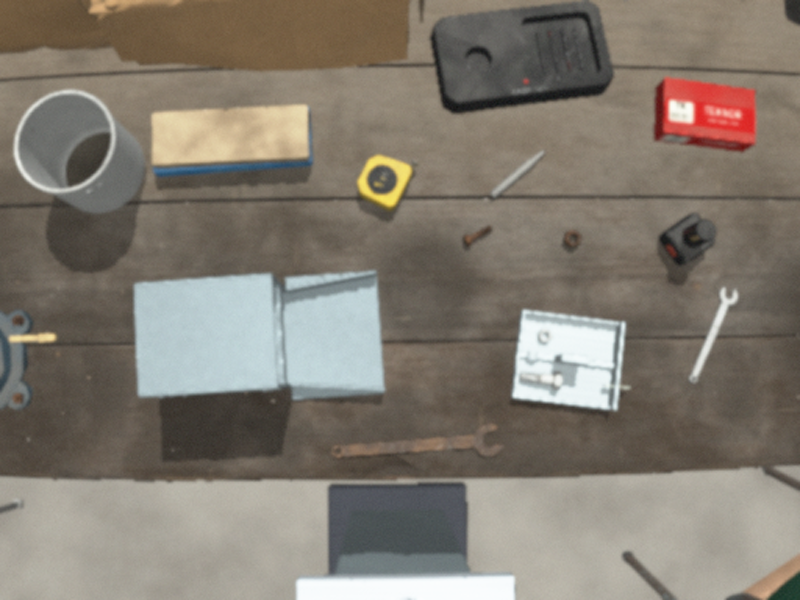

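Scene: the rack mouth faces right in the top view (y−), at top px (280,335). The tray lies at about (570,360) with its nose to the left, its bolt in the robot-side compartment (542,380) and its nut at (543,338). The loose bolt is at (477,237), head at the lower left, and the loose nut at (571,239).

```bash
cat > h.py <<'E'
from plant import bot
import cv2,numpy as np
from scipy.spatial.transform import Rotation as R
F=np.diag([1.,-1,-1])
def cam(n,st=None):
    c=bot.get_calibration(n);K=np.array([[c['fx'],0,c['cx']],[0,c['fy'],c['cy']],[0,0,1]])
    if n=="wrist":
        T=np.eye(4);T[:3,:3]=R.from_quat(st['eef_rot']).as_matrix();T[:3,3]=st['tcp_pos']
        M=T@np.array(c['T_tool_cam'])
    else: M=np.linalg.inv(np.array(c['view']))
    return dict(K=K,d=np.array(c['distortion']),M=M)
def ray(c,p):
    u=cv2.undistortPoints(np.array([[p]],float),c['K'],c['d'])[0,0]
    d=c['M'][:3,:3]@(F@np.array([u[0],u[1],1]));return c['M'][:3,3],d/np.linalg.norm(d)
def onz(c,p,z):
    o,d=ray(c,p);return o+d*(z-o[2])/d[2]
def tri(*cp):
    A=np.zeros((3,3));b=np.zeros(3);rs=[ray(c,p) for c,p in cp]
    for o,d in rs: P=np.eye(3)-np.outer(d,d);A+=P;b+=P@o
    X=np.linalg.solve(A,b);return X,max(np.linalg.norm(np.cross(X-o,d)) for o,d in rs)
def proj(c,X):
    V=np.linalg.inv(c['M']);r=F@V[:3,:3];t=F@V[:3,3]
    return cv2.projectPoints(np.array(X,float).reshape(-1,1,3),cv2.Rodrigues(r)[0],t,c['K'],c['d'])[0].reshape(-1,2)
def down(yaw): # tool pointing down; tool y (closing) along world angle yaw
    y=np.array([np.cos(yaw),np.sin(yaw),0]);z=np.array([0,0,-1.]);x=np.cross(y,z)
    return R.from_matrix(np.c_[x,y,z]).as_quat()
E
python3 - <<'E'
from h import *
t=cam("top");s=cam("scene")
P=dict(bolt=((477,237),(508,349),8),nut=((571,239),(589,395),10),tab=((566,352),(505,430),60),trayNR=((518,400),(428,448),20),trayNL=((524,312),(498,405),20),trayFL=((624,322),(584,462),32),trayFR=((617,407),(510,525),32),landingFR=((377,272),(413,322),36),landingFL=((384,390),(335,372),36),roofFR=((273,275),(346,212),172),roofFL=((277,388),(281,240),172),roofBack=((135,395),(212,217),172),roofB2=((135,284),(283,190),172))
for k,(a,b,z) in P.items():
    a=np.array(a)*.64-.18;b=np.array(b)*.64-.18
    X,e=tri((t,a),(s,b));print(k,X.round(0),round(e,1),'top@z',onz(t,a,z).round(0))
st=bot.read_state();print(R.from_quat(st['eef_rot']).as_matrix().round(2).tolist())
for p,y in(((560,-110,330),0),((560,-110,330),np.pi/2),((560,-230,300),0),((560,-230,300),np.pi/2)):print(p,y,bot.solve_ik(np.array(p,float),down(y)))
E
```

```text
bolt [ 651. -114.    7.] 1.3 top@z [ 650. -113.    8.]
nut [ 648. -257.    6.] 1.8 top@z [ 646. -254.   10.]
tab [ 477. -233.   48.] 2.3 top@z [ 475. -228.   60.]
trayNR [ 410. -168.   18.] 2.6 top@z [ 408. -165.   20.]
trayNL [ 538. -180.   12.] 1.6 top@z [ 536. -177.   20.]
trayFL [ 519. -323.   30.] 0.2 top@z [ 519. -323.   32.]
trayFR [ 394. -310.   22.] 1.5 top@z [ 396. -308.   32.]
landingFR [598.  37.  10.] 0.9 top@z [594.  36.  36.]
landingFL [425.  28.  15.] 0.7 top@z [426.  28.  36.]
roofFR [573. 165. 176.] 1.2 top@z [572. 166. 172.]
roofFL [436. 155. 181.] 6.1 top@z [431. 160. 172.]
roofBack [426. 342. 161.] 3.9 top@z [422. 341. 172.]
roofB2 [569. 344. 163.] 5.2 top@z [563. 344. 172.]
[[0.94, -0.34, -0.0], [-0.34, -0.94, -0.0], [0.0, 0.0, -1.0]]
(560, -110, 330) 0 [ 0.14879013  0.13688209 -0.05131004  0.         -1.3826042   2.99280253]
(560, -110, 330) 1.5707963267948966 [ 0.14879013  0.13688209 -0.05131004  0.         -1.3826042  -1.71958646]
(560, -230, 300) 0 None
(560, -230, 300) 1.5707963267948966 [-0.06733443  0.20713505 -0.03131152  0.         -1.33234976 -1.50346189]
```

```bash
python3 - <<'E'
from h import *
import pickle
S={}
for n,p in dict(A=(575,-230,130),B=(575,-140,130),D=(510,-55,130),C=(510,15,130)).items():
    bot.move_ptp(np.array(p,float),down(np.pi)); bot.pause(.15)
    st=bot.read_state();im=bot.camera("wrist")[:,:,::-1];S[n]=st
    cv2.imwrite(f"w{n}.png",im);cv2.imwrite(f"pics/w{n}.png",cv2.resize(im,(800,600),interpolation=cv2.INTER_CUBIC))
    print(n,st['t'],st['tcp_pos'].round(1),st['joint_pos'].round(2))
pickle.dump(S,open("S.pkl","wb"))
E
```

```text
A 3.6167 [ 575.3 -229.6  130. ] [-0.06  0.34 -0.24  0.   -0.98  0.07]
B 4.2667 [ 575.  -140.5  130. ] [ 0.09  0.3  -0.31  0.   -0.96 -0.09]
D 4.975 [510.6 -55.6 130. ] [ 0.27  0.18 -0.47  0.   -0.92 -0.28]
C 5.5583 [510.   14.2 129.7] [ 0.41  0.18 -0.48  0.   -0.91 -0.41]
```

View pics/wA.png

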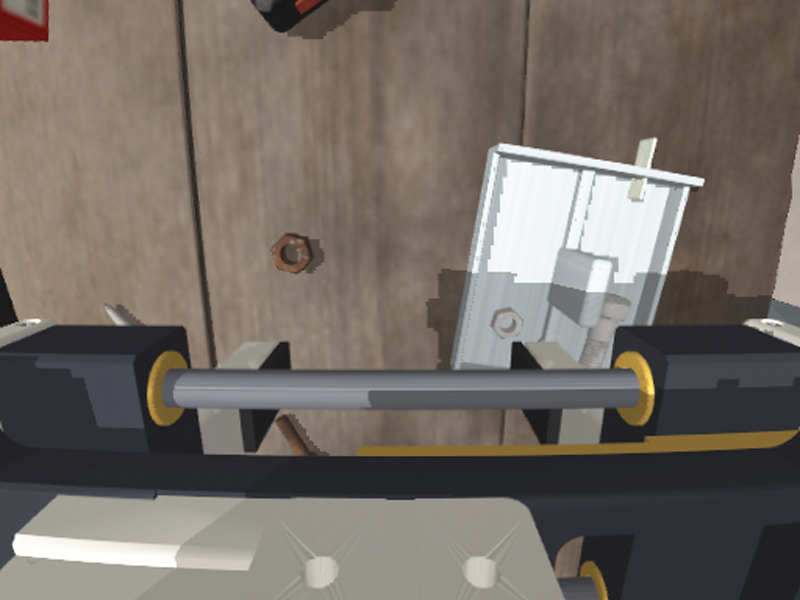

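View pics/wB.png

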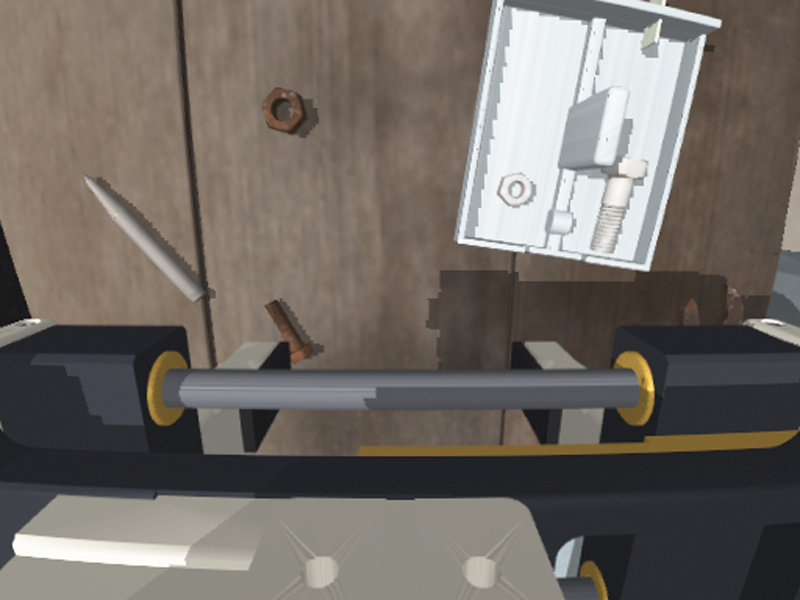

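View pics/wC.png

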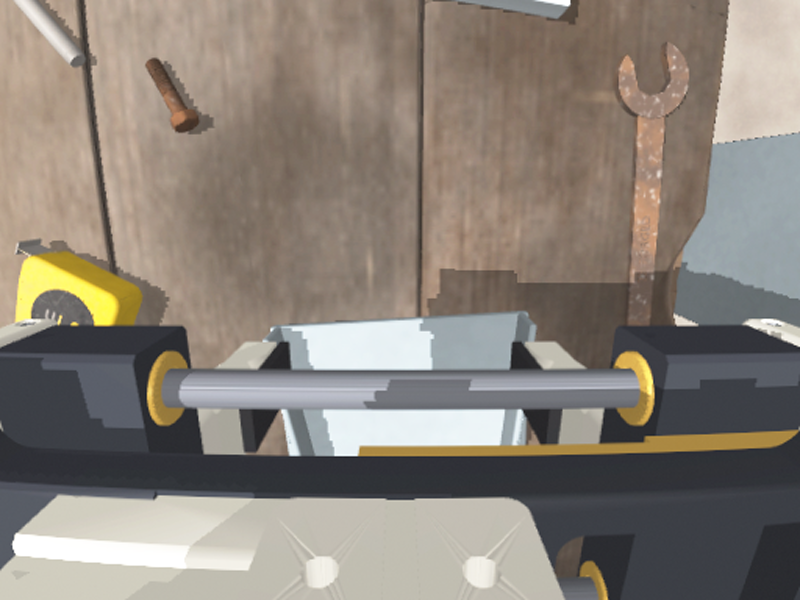

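View pics/wD.png

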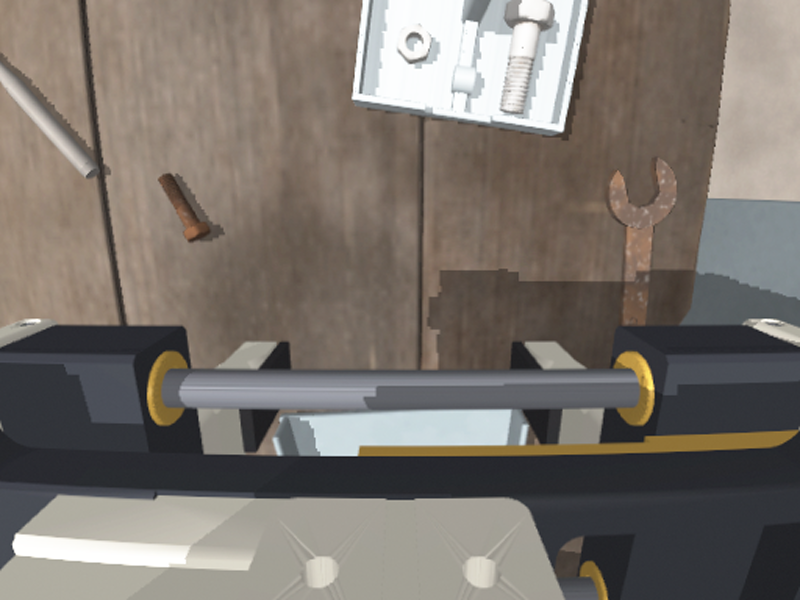

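Wrist views: the loose nut is at A (292,254) / B (284,111). The loose bolt runs tip→head D (165,177)→(199,234), C (152,62)→(185,125). Tray nose corners are at B (458,241),(648,268), front corners at A (495,147),(703,182), tab top at A (598,289) / B (612,126). Tray bolt and nut both lie in the nose half. The rack needs a look from further in, so I compute and take that next.

```bash
python3 - <<'E'
from h import *
import pickle
S=pickle.load(open("S.pkl","rb"));C={k:cam("wrist",v) for k,v in S.items()}
q=lambda a:np.array(a)*.64-.18
def T(n,**k):
    X,e=tri(*[(C[c],q(p)) for c,p in k.items()]);print(n,X.round(1),round(e,1));return X
T('nut',A=(292,254),B=(284,111))
T('bolttip',B=(269,304),C=(152,62),D=(165,177));T('bolthead',B=(302,355),C=(186,126),D=(199,234))
for c,a,b in(('D',(165,177),(199,234)),('C',(152,62),(186,126))):print('bolt@8',onz(C[c],q(a),8).round(1),onz(C[c],q(b),8).round(1))
for c,a in(('A',(292,254)),('B',(284,111))):print('nut@13',onz(C[c],q(a),13).round(1))
T('NL',B=(458,241),D=(354,99));T('NR',B=(649,269),D=(561,135))
T('FL',A=(494,147),B=(497,-1));T('FR',A=(703,182),B=(720,23));T('tab',A=(598,289),B=(612,126))
for n,p,z in(('B',(458,241),20),('B',(649,269),20),('A',(494,147),32),('A',(703,182),32),('B',(612,126),60),('A',(598,289),60)):print(n,z,onz(C[n],q(p),z).round(1))
S2={};ims=[]
for n,p in dict(E=(510,190,270),G=(510,110,270)).items():
    bot.move_ptp(np.array(p,float),down(np.pi)); bot.pause(.15)
    st=bot.read_state();im=bot.camera("wrist")[:,:,::-1];S2[n]=st;ims.append(im[:232]);print(n,st['t'],st['tcp_pos'])
pickle.dump(S2,open("S2.pkl","wb"))
cv2.imwrite("pics/rack.png",cv2.resize(np.vstack([i[:,70:470] for i in ims]),None,fx=1.29,fy=1.29,interpolation=cv2.INTER_CUBIC))
cv2.imwrite("wE.png",ims[0]);cv2.imwrite("wG.png",ims[1])
E
```

```text
nut [ 646.7 -256.3   10.4] 0.0
bolttip [ 664.2 -133.     8.3] 1.0
bolthead [645.1 -95.1   7.5] 0.8
bolt@8 [ 663.7 -133.1    8. ] [644.6 -95.9   8. ]
bolt@8 [ 664.  -133.4    8. ] [645.4 -94.5   8. ]
nut@13 [ 646.1 -256.6   13. ]
nut@13 [ 646.  -255.8   13. ]
NL [ 538.1 -176.5   17.3] 0.0
NR [ 410.5 -157.8   15.7] 1.4
FL [ 514.5 -325.1   -2.6] 0.5
FR [ 392.9 -304.4   33.4] 0.1
tab [ 461.5 -242.4   52.6] 0.5
B 20 [ 538.5 -176.8   20. ]
B 20 [ 411.8 -159.3   20. ]
A 32 [ 521.2 -321.7   32. ]
A 32 [ 391.8 -304.4   32. ]
B 60 [ 465.6 -241.2   60. ]
A 60 [ 464.5 -244.    60. ]
E 6.6583 [509.67554931 188.53576008 268.68797931]
G 7.275 [510.11269384 110.15925036 269.80111938]
```

View pics/rack.png

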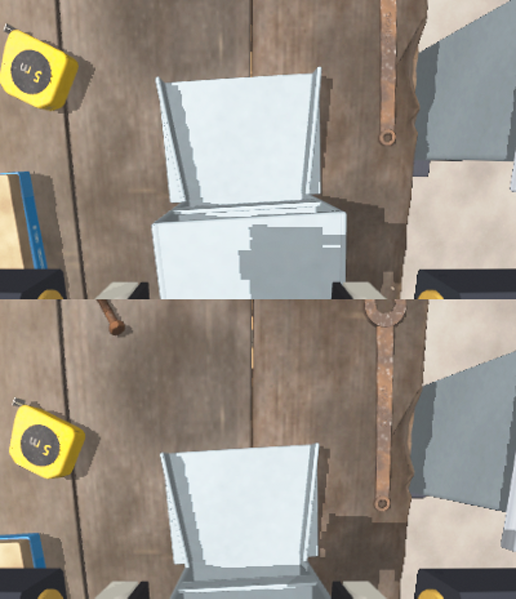

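```bash
python3 - <<'E'
from h import *
import pickle
from scipy.spatial import ConvexHull
S=pickle.load(open("S.pkl","rb"));S.update(pickle.load(open("S2.pkl","rb")));C={k:cam("wrist",v) for k,v in S.items()}
qe=lambda a:np.array(a)/1.29+[70,0]-.1
qg=lambda a:(np.array(a)-[0,299.3])/1.29+[70,0]-.1
for n,a,b in(('railL',(158,78),(163,454)),('railR',(320,68),(318,444))):
    X,e=tri((C['E'],qe(a)),(C['G'],qg(b)));print(n,X.round(1),round(e,1),onz(C['E'],qe(a),36).round(1),onz(C['G'],qg(b),36).round(1))
r=[onz(C['E'],qe(a),172) for a in((152,224),(346,212))];print('roof front',np.round(r,1))
for n,a,z in(('railL back',(170,202),36),('railR back',(322,193),36)):print(n,onz(C['E'],qe(a),z).round(1))
# nut yaw
for n,c in(('A',(187,162)),('B',(181.6,71))):
    im=cv2.imread(f"w{n}.png");x,y=int(c[0]),int(c[1]);sub=im[y-25:y+26,x-25:x+26]
    hsv=cv2.cvtColor(sub,cv2.COLOR_BGR2HSV);b,g,r_=[sub[...,i].astype(int) for i in range(3)]
    m=((r_-b)>0.38*r_+0).astype(np.uint8)&(r_>35).astype(np.uint8)
    nl,lab,stt,ce=cv2.connectedComponentsWithStats(m);k=1+np.argmax(stt[1:,4]);m=(lab==k).astype(np.uint8)
    cn=max(cv2.findContours(m,cv2.RETR_EXTERNAL,cv2.CHAIN_APPROX_NONE)[0],key=cv2.contourArea);M=np.zeros_like(m);cv2.drawContours(M,[cn],-1,1,-1)
    best=[]
    for deg in range(-30,30,2):
      for dx in np.arange(-4,5,1.):
        for dy in np.arange(-4,5,1.):
          th=np.deg2rad(deg+30+60*np.arange(6));h=np.c_[646.2+dx+13.86*np.cos(th),-256.2+dy+13.86*np.sin(th)]
          p=proj(C[n],np.r_[np.c_[h,0*th],np.c_[h,0*th+13]])-[x-25,y-25]
          Z=np.zeros((204,204),np.uint8);cv2.fillConvexPoly(Z,cv2.convexHull((p*4+1.5).round().astype(np.int32)),1)
          Z=cv2.resize(Z*255,(51,51),interpolation=cv2.INTER_AREA)/255.
          best.append((np.minimum(Z,M).sum()/np.maximum(Z,M).sum(),deg,dx,dy))
    best.sort(reverse=True);print(n,stt[k],best[:4])
# IK check for pushing poses
def tilt(rx,a): # rx: rack yaw, a: tilt
    d=np.array([np.cos(rx)*np.sin(a),np.sin(rx)*np.sin(a),-np.cos(a)]);out=[]
    for s in(1,-1):
        y=s*np.array([-np.sin(rx),np.cos(rx),0]);out.append(R.from_matrix(np.c_[np.cross(y,d),y,d]).as_quat())
    return out
for a in(.6,.785,1.):
  for i,o in enumerate(tilt(np.deg2rad(93),a)):
    for y in(20,60,150):
        j=bot.solve_ik(np.array([510.,y,25]),o);print(a,i,y,None if j is None else np.round(j,2))
E
```

```text
railL [593.7  39.5  37.8] 0.3 [594.4  39.1  36. ] [593.8  39.5  36. ]
railR [425.2  28.7  33.3] 0.2 [425.9  29.4  36. ] [425.6  28.8  36. ]
roof front [[574.7 169.  172. ]
 [431.3 160.3 172. ]]
railL back [587.3 168.9  36. ]
railR back [417.9 159.   36. ]
A [ 13  13  25  25 271] [(np.float64(0.5043235304653079), 8, np.float64(1.0), np.float64(0.0)), (np.float64(0.5042556389901001), 10, np.float64(1.0), np.float64(0.0)), (np.float64(0.5039210780283805), 10, np.float64(2.0), np.float64(0.0)), (np.float64(0.5036747916428816), 14, np.float64(1.0), np.float64(0.0))]
B [ 13  11  27  28 346] [(np.float64(0.8023523305059754), 2, np.float64(1.0), np.float64(0.0)), (np.float64(0.8005722058064819), 10, np.float64(1.0), np.float64(0.0)), (np.float64(0.8005154035375426), 14, np.float64(2.0), np.float64(-1.0)), (np.float64(0.800339124261466), 10, np.float64(1.0), np.float64(-1.0))]
0.6 0 20 [-0.09  0.47 -0.26 -0.7  -1.06  0.56]
0.6 0 60 [-0.02  0.45 -0.28 -0.72 -1.02  0.51]
0.6 0 150 [ 0.14  0.43 -0.3  -0.77 -0.94  0.41]
0.6 1 20 [-0.09  0.47 -0.26 -0.7  -1.06 -2.59]
0.6 1 60 [-0.02  0.45 -0.28 -0.72 -1.02 -2.63]
0.6 1 150 [ 0.14  0.43 -0.3  -0.77 -0.94 -2.73]
0.785 0 20 [-0.21  0.56 -0.19 -0.81 -1.22  0.71]
0.785 0 60 [-0.15  0.54 -0.21 -0.85 -1.18  0.69]
0.785 0 150 [-0.    0.51 -0.25 -0.92 -1.09  0.62]
0.785 1 20 [-0.21  0.56 -0.19 -0.81 -1.22 -2.43]
0.785 1 60 [-0.15  0.54 -0.21 -0.85 -1.18 -2.45]
0.785 1 150 [-0.    0.51 -0.25 -0.92 -1.09 -2.52]
1.0 0 20 [-0.32  0.68 -0.12 -0.92 -1.4   0.85]
1.0 0 60 [-0.27  0.66 -0.15 -0.96 -1.36  0.84]
1.0 0 150 [-0.13  0.63 -0.2  -1.05 -1.27  0.81]
1.0 1 20 [-0.32  0.68 -0.12 -0.92 -1.4  -2.29]
1.0 1 60 [-0.27  0.66 -0.15 -0.96 -1.36 -2.3 ]
1.0 1 150 [-0.13  0.63 -0.2  -1.05 -1.27 -2.33]
```

```bash
python3 - <<'E'
import cv2,numpy as np
o=[]
for n,(x,y) in dict(A=(187,162),B=(182,71)).items():
    o.append(cv2.resize(cv2.imread(f"w{n}.png")[y-20:y+20,x-20:x+20],(400,400),interpolation=cv2.INTER_CUBIC))
cv2.imwrite("pics/nut.png",np.hstack(o))
E
```

```text
(no output)
```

View pics/nut.png

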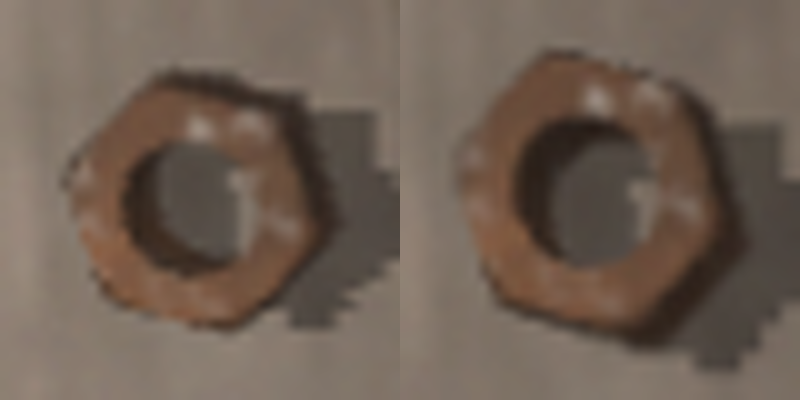

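```bash
cat >> h.py <<'E'
TR=np.array([465.5,-241.5,0]);TY=np.deg2rad(82.3)
def rz(a):return R.from_euler('z',a).as_matrix()
def tray(p):return TR+rz(TY)@np.array(p,float)
RK=np.array([503,164.6,0]);RY=np.deg2rad(93.3)
def rack(p):return RK+rz(RY)@np.array(p,float)
def say(n):
    s=bot.read_state();print(n,'t%.2f'%s['t'],s['tcp_pos'].round(1),'w%.1f ff%.1f'%(s['width'],s['finger_force']),'F',s['contact_force'].round(1));return s
def pickplace(p,yaw,op,f,wmin,wmax,dst,rel,zt=3):
    p=np.array(p,float);up=np.array([0,0,1.])
    bot.move_gripper(op);bot.move_ptp(p+up*70,down(yaw));bot.line_to(p+up*zt,200)
    bot.move_gripper(0,f);s=say('grip')
    if not wmin<s['width']<wmax: raise SystemExit('bad grip')
    bot.line_to(p+up*90,250);s=say('up')
    if not wmin<s['width']<wmax: raise SystemExit('lost')
    d=tray(dst);o=down(TY+np.pi)
    bot.move_ptp(d+up*100,o);bot.line_to(d+up*(zt+8),150);bot.pause(.1);bot.move_gripper(rel);say('rel')
    bot.line_to(d+up*110,250)
E
python3 - <<'E'
from h import *
pickplace((654.5,-114,0),np.deg2rad(206.5),30,20,7,19,(-28,32,0),22)
pickplace((646.5,-256.2,0),np.deg2rad(199),42,25,21,28,(-26,-32,0),36)
bot.move_ptp(np.array([505.,-140,130]),down(TY+np.pi));bot.pause(.1)
s=say('look');im=bot.camera("wrist")[:,:,::-1]
import pickle;pickle.dump({'H':s},open("S3.pkl","wb"));cv2.imwrite("wH.png",im)
cv2.imwrite("pics/H.png",cv2.resize(im[:230],(800,359),interpolation=cv2.INTER_CUBIC))
E
```

```text
grip t10.62 [ 654.8 -114.     3.5] w9.0 ff20.0 F [0.6 1.9 2.3]
up t11.12 [ 654.7 -114.    91. ] w9.4 ff20.0 F [-1.2  0.3 -0.2]
rel t13.62 [ 430.1 -265.    11.1] w22.0 ff0.0 F [0.4 0.2 0.3]
grip t16.80 [ 646.6 -256.3    3.6] w22.9 ff25.0 F [-1.8 -0.1  4.3]
up t17.30 [ 646.9 -256.1   91.1] w23.1 ff25.0 F [-0.1  0.6 -0.6]
rel t19.73 [ 493.8 -271.6   11.1] w35.8 ff0.0 F [ 0.7 -0.2 -0. ]
look t20.97 [ 504.5 -140.3  129.1] w36.3 ff0.0 F [-0.   0.   0.8]
```

View pics/H.png

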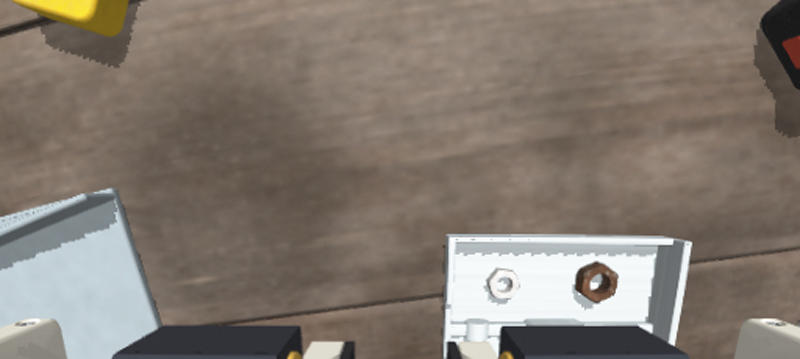

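```bash
python3 - <<'E'
from h import *
up=np.array([0,0,1.]);o=down(TY+np.pi/2)
bot.move_gripper(44);bot.move_ptp(tray((0,0,130)),o);bot.pause(.1)
s=bot.read_state();im=bot.camera("wrist")[:,:,::-1];c=cam("wrist",s);cv2.imwrite("wI.png",im)
b,g,r=[im[...,i].astype(int) for i in range(3)]
m=((r-b)>0.38*r)&(r>35);m[225:]=0
n,l,stt,ce=cv2.connectedComponentsWithStats(m.astype(np.uint8))
ok=0
for k in range(1,n):
    if stt[k,4]>25:
        X=rz(TY).T@(onz(c,ce[k],12)-TR);print('rust',stt[k,4],X.round(0))
        ok|=abs(X[0]+28)<20 and abs(X[1]-32)<18
if not ok: raise SystemExit('bolt not seen')
bot.line_to(tray((0,0,32)),150);bot.move_gripper(0,45);s=say('tab')
if not 9<s['width']<15: raise SystemExit('bad tab')
bot.line_to(tray((0,0,40)),60);say('lift8');bot.line_to(tray((0,0,110)),200);s=say('lift')
E
```

```text
rust 116 [-177. -247.   12.]
rust 248 [-143. -187.   12.]
rust 243 [-25. -33.  12.]
rust 359 [-28.  35.  12.]
tab t24.26 [ 465.7 -241.5   32.3] w12.2 ff45.0 F [-0.3  1.1  3.9]
lift8 t24.54 [ 465.3 -241.4   40. ] w11.6 ff45.0 F [-0.3  0.4 -5.4]
lift t25.04 [ 464.9 -241.1  109.3] w11.7 ff45.0 F [-0.2 -0.5 -7.1]
```

Both parts are in the right compartments (bolt −28,+35; nut −25,−33) and the tray is lifted. Next I take it to the landing and slide it in with force feedback.

```bash
python3 - <<'E'
from h import *
o=down(RY+np.pi/2);x0=-105
bot.move_ptp(rack((x0,0,112)),o);bot.pause(.15);s=say('over');F0=s['contact_force']
fr=lambda s:rz(RY).T@(s['contact_force']-F0)
bot.line_to(rack((x0,0,44)),120);z=44;bot.pause(.1);print(fr(say('low')).round(1))
while z>37:
    z-=.7;bot.line_to(rack((x0,0,z)),25);f=fr(bot.read_state())
    if f[2]>2.5 or abs(f[1])>8:break
print('z',z,f.round(1))
dy=0;x=x0
while x<-50:
    x+=3;bot.line_to(rack((x,dy,z)),40);f=fr(bot.read_state())
    if abs(f[1])>2: dy+=np.clip(f[1]*.12,-.7,.7)
    if f[2]>10:z+=.5
    print(x,round(dy,2),round(z,1),f.round(1))
    if f[0]<-20 or abs(f[1])>30:break
say('end')
E
```

```text
over t26.36 [508.9  58.5 111.8] w11.9 ff45.0 F [-0.5 -0.2 -5.3]
low t27.18 [509.8  60.   44.9] w12.0 ff45.0 F [ 0.5 -0.3 -6. ]
[-0.1 -1.  -0.7]
z 39.79999999999998 [ 1.5  2.5 10. ]
-102 0 40.3 [-1.2  2.  10.1]
-99 0 40.3 [1.3 0.6 5.5]
-96 0 40.3 [0.5 0.6 5.1]
-93 0 40.3 [-0.3  0.   5.6]
-90 0 40.3 [0.2 0.9 5.1]
-87 0 40.3 [-0.8  0.4  4.9]
-84 0 40.3 [0.2 0.7 5.5]
-81 0 40.3 [-0.6  0.7  3.6]
-78 0 40.3 [0.3 0.5 4.6]
-75 0 40.3 [-0.1  1.3  4.5]
-72 0 40.3 [0.5 0.4 4.3]
-69 0 40.3 [0.4 0.5 4. ]
-66 0 40.3 [0.7 0.3 3.4]
-63 0 40.3 [1.4 0.6 3.1]
-60 0 40.3 [0.3 1.2 3.6]
-57 0 40.3 [1.2 1.5 2.7]
-54 0 40.3 [0.8 1.  3.2]
-51 0 40.3 [1.3 0.3 3.3]
-48 0 40.3 [1.5 0.2 3. ]
end t33.42 [505.8 117.   40.3] w11.7 ff45.0 F [-0.7  1.3 -2.3]
```

```bash
cat >> h.py <<'E'
def tilt(a):
    d=rz(RY)@np.array([np.sin(a),0,-np.cos(a)]);y=rz(RY)@np.array([0,1.,0])
    return R.from_matrix(np.c_[np.cross(y,d),y,d]).as_quat()
E
python3 - <<'E'
from h import *
bot.move_gripper(34);bot.line_to(rack((-48,0,44)),60);bot.line_to(rack((-50,0,140)),250)
say('up');o=tilt(np.pi/4)
bot.move_ptp(rack((-200,-3,120)),o);bot.move_gripper(0,20)
bot.line_to(rack((-160,-3,26)),150);bot.pause(.15);s=say('pre');F0=s['contact_force']
fr=lambda s:rz(RY).T@(s['contact_force']-F0)
x=-160;log=[]
def step(d,v):
    global x,f
    x+=d;bot.line_to(rack((x,-3,26)),v);f=fr(s:=bot.read_state());log.append((x,*(rz(RY).T@(s['tcp_pos']-RK)).round(1),*f.round(1)))
    return -f[0]
try:
    while x<-131:
        if step(3,40)>2:break
    while x<-60:
        if step(6,50)>25:break
finally:
    for l in log:print(*l)
    say('end')
E
```

```text
up t34.84 [506.  114.9 140.8] w33.8 ff0.0 F [-0.6 -0.8 -0.4]
pre t37.66 [515.9   4.5  26.9] w0.3 ff0.0 F [ 0.2 -0.3 -0.8]
-157 -157.0 -3.1 26.4 0.5 0.4 0.8
-154 -153.8 -3.0 26.0 1.0 0.3 0.7
-151 -150.8 -3.0 26.0 0.4 -0.0 0.2
-148 -147.8 -3.0 26.0 0.4 0.1 0.6
-145 -144.8 -3.0 26.0 0.4 -0.2 0.8
-142 -141.8 -2.9 26.0 -0.5 0.1 0.9
-139 -138.8 -3.0 26.0 -1.0 0.0 0.2
-136 -135.8 -3.0 26.0 1.0 -0.3 1.2
-133 -132.8 -3.0 26.0 0.4 0.4 1.6
-130 -129.8 -3.0 26.0 0.1 -0.8 1.0
-124 -124.0 -3.2 26.0 -1.2 -0.2 -0.0
-118 -117.9 -3.1 26.0 -1.4 -1.0 -0.0
-112 -111.9 -3.0 26.0 -1.1 -0.6 0.9
-106 -105.8 -2.9 26.0 -1.0 0.2 0.9
-100 -99.8 -2.9 26.0 -1.1 -0.2 0.2
-94 -93.9 -3.0 26.0 0.5 -0.0 0.5
-88 -87.8 -3.0 26.0 -0.7 -0.8 0.8
-82 -81.8 -3.0 26.0 -1.2 -1.1 0.2
-76 -75.8 -3.0 26.0 0.4 -0.6 0.2
-70 -69.8 -3.0 26.0 -1.5 -0.8 -0.0
-64 -63.8 -3.0 26.0 -0.5 0.1 0.4
-58 -57.9 -2.9 26.0 -0.1 -1.2 -0.7
end t43.36 [509.2 107.   26. ] w0.3 ff0.5 F [ 1.4 -0.4 -1.5]
```

```bash
python3 - <<'E'
from h import *
s=bot.read_state();F0=s['contact_force']
fr=lambda s:rz(RY).T@(s['contact_force']-F0)
x=-58;log=[];peak=0
try:
    while x<-4:
        d=2.5 if x<-32 else 1.0
        x+=d;bot.line_to(rack((x,-3,26)),30 if d>1 else 15);s=bot.read_state();f=fr(s)
        log.append((round(x,1),round(s['t'],1),*(rz(RY).T@(s['tcp_pos']-RK)).round(1),*f.round(1)))
        peak=max(peak,-f[0])
        if -f[0]>(24 if x>-22 else 30):break
        if s['t']>62:break
finally:
    for l in log:print(*l)
E
```

```text
-55.5 43.6 -55.6 -3.0 26.0 -2.5 -0.1 1.7
-53.0 43.9 -53.0 -3.0 26.0 -2.2 0.7 1.1
-50.5 44.1 -50.4 -3.0 26.0 -1.6 1.1 1.6
-48.0 44.4 -47.9 -2.9 26.0 -2.1 1.8 1.7
-45.5 44.6 -45.4 -3.0 26.0 -1.9 1.2 0.2
-43.0 44.9 -42.9 -3.0 26.0 -1.8 0.3 1.0
-40.5 45.1 -40.4 -3.0 26.0 -3.1 0.9 0.8
-38.0 45.4 -37.9 -3.0 26.0 -1.9 0.7 0.9
-35.5 45.6 -35.4 -3.0 26.0 -1.7 0.5 1.2
-33.0 45.9 -32.9 -3.0 26.0 -3.2 0.6 0.9
-30.5 46.1 -31.3 -3.1 25.9 -6.4 1.6 2.3
-29.5 46.4 -30.9 -3.2 25.9 -9.7 1.3 4.1
-28.5 46.6 -30.2 -3.4 25.9 -10.1 2.1 2.7
-27.5 46.9 -29.3 -3.5 25.9 -10.9 0.8 3.9
-26.5 47.1 -28.3 -3.6 25.9 -11.6 1.2 3.8
-25.5 47.4 -27.3 -3.7 25.9 -10.0 0.4 2.7
-24.5 47.6 -26.3 -3.7 25.9 -9.9 1.0 3.0
-23.5 47.9 -25.2 -3.8 25.9 -9.9 0.6 3.6
-22.5 48.1 -24.1 -3.8 25.9 -9.3 0.5 2.6
-21.5 48.4 -23.0 -3.7 25.9 -9.4 -0.2 2.6
-20.5 48.6 -21.8 -3.7 25.9 -8.2 0.5 2.9
-19.5 48.9 -20.7 -3.6 25.9 -7.1 1.2 2.6
-18.5 49.1 -19.5 -3.6 25.9 -5.8 -0.2 1.9
-17.5 49.4 -18.3 -3.4 25.9 -5.7 0.5 2.4
-16.5 49.6 -17.1 -3.4 26.0 -4.6 -0.2 1.9
-15.5 49.9 -15.8 -3.2 26.0 -3.9 0.3 0.5
-14.5 50.1 -15.3 -3.1 25.9 -7.1 1.5 2.8
-13.5 50.4 -15.1 -3.2 25.8 -10.9 2.1 4.2
-12.5 50.6 -14.8 -3.2 25.8 -14.4 2.3 6.0
-11.5 50.9 -14.7 -3.2 25.8 -19.0 3.2 6.8
-10.5 51.1 -14.6 -3.2 25.7 -22.9 4.3 9.6
-9.5 51.4 -14.5 -3.2 25.7 -27.7 4.5 11.3
```

The force profile fits: the roller rode over the bump (peak 12 N, back down to 4 N), then a hard stop at TCP x −15. Next I retreat and take a look.

```bash
python3 - <<'E'
from h import *
bot.line_to(rack((-17,-3,26)),40);bot.line_to(rack((-120,-3,40)),150);bot.line_to(rack((-200,-3,150)),250);bot.move_joints([-.7,.36,.0,0,-1.2,-.3]);say('away')
a=bot.camera("scene")[:,:,::-1][110:250,120:280];b=bot.camera("top")[:,:,::-1][160:270,80:260]
a=cv2.resize(a,(500,438),interpolation=cv2.INTER_CUBIC);b=cv2.resize(b,(300,183));p=np.zeros((438,300,3),np.uint8);p[:183]=b
cv2.imwrite("pics/fin.png",np.hstack([a,p]))
E
```

```text
away t55.19 [ 373.9 -564.7  220. ] w0.4 ff0.0 F [-0.9 -0.2  0.1]
```

View pics/fin.png

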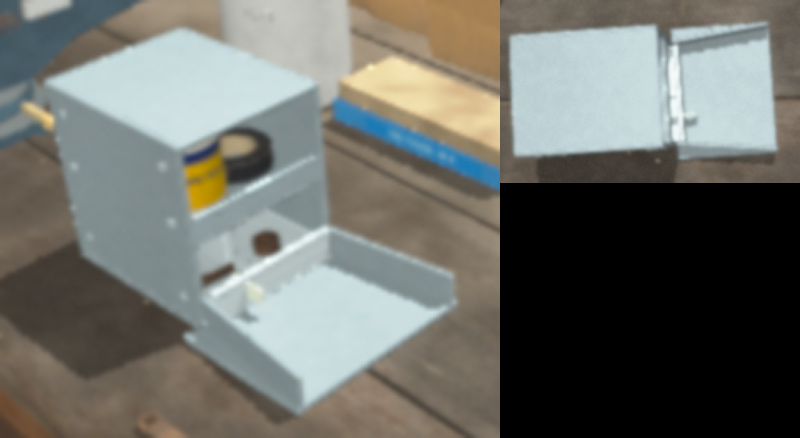

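The tray is straight in the slot, with its front wall near the housing front (crop ~ (265,265)). The nut is at (265,243) and the bolt at (218,275), in their own compartments, and the robot is clear.

```bash
python3 -c "
from plant import bot
print(bot.close_job())"
```

```text
the job is handed in; nothing more can be done
None
```

The loose bolt and nut are in their matching compartments, and the tray rode over the catch (about 12 N) and stopped firmly against the stop at 28 N; I handed the job in at about 55 s, and no verdict came back.

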